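# Sweep the loose nuts into the catch pan

## Task

Clear the bench: with the fingertips, sweep the three loose steel nuts over the bench top and up over the lip into the blue catch pan, so that each lies wholly inside it, past the sloping lip. Slide them, do not pick them up, and leave the screw jar, the tape roll and the ball bearing where they are.

Things in the scene. Friction and masses are not known exactly. Their poses are not given: they have to be found in the camera images.
- pan: blue catch pan, fixed to the bench; open on top and at one side, the mouth. Origin: middle of the mouth's edge, at bench height; +y into the pan, x along the mouth, z up. Inside 180 mm wide (x -90 to 90), 140 deep (y 0 to 140); walls 3 thick, 28 high. A ramp rises from y = 0 to the 2 mm high floor at y = 14; nuts slide up it. Screw tabs outside the side walls: 18 wide, under 5 high
- nut_1: steel hex nut, loose, 23 mm across flats, 27 across corners, 12 thick, about 35 g, lying flat on the bench; origin at the centre of its underside, z up. The three nuts are alike; at the start they lie 80 mm or more apart and 50 mm or more outside the pan, on the side that the mouth faces
- nut_2: steel hex nut, loose, 23 mm across flats, 27 across corners, 12 thick, about 35 g, lying flat on the bench; origin at the centre of its underside, z up. The three nuts are alike; at the start they lie 80 mm or more apart and 50 mm or more outside the pan, on the side that the mouth faces
- nut_3: steel hex nut, loose, 23 mm across flats, 27 across corners, 12 thick, about 35 g, lying flat on the bench; origin at the centre of its underside, z up. The three nuts are alike; at the start they lie 80 mm or more apart and 50 mm or more outside the pan, on the side that the mouth faces
- jar: bystander: brown screw jar with a grey lid, 70 mm across, 95 mm high, loose; origin at the centre of its underside
- tape: bystander: roll of masking tape lying flat, 104 mm across, 25 mm high, loose; origin at the centre of its underside
- bearing: bystander: steel ball bearing lying flat, 52 mm across, 15 mm high, loose; origin at the centre of its underside

How it is judged:
By the outcome, as a careful person would: the job done as asked, in the order asked, and still so for the second after the job is handed in, with the robot touching nothing.
It also fails if it takes over 61 s, if anything falls off the work surface, if the arm or the gripper's body presses on something with over 40 N, if the wrist force passes 120 N, or if a joint passes its speed limit or range.

## Robot

A 7-joint arm with a two-finger parallel gripper is mounted at the origin on a cart in front of the work surface, level with it; the furniture and walls round the work are solid. World frame = base frame: x ahead of the robot, y to its left, z up, the work surface at z = 0. Lengths are in mm, angles in rad, forces in N, time in s.
With the tool pointing down it reaches from about 400 to 875 mm from the base axis. Payload 4.4 kg.
Tool frame: the origin (TCP) lies at the centre of the arm's flange, where the gripper is bolted on; the fingertips stand 173 mm ahead of it and the grasp point (between the pads) lies 155 mm ahead of it; z points along the fingers, y is the direction in which the jaws open and shut (so a half turn about z gives the same grasp; the last joint's range is limited). The gripper opens to 85 mm and grips with 20 to 120 N. Pads are 22 mm wide; open, the fingers measure 114 mm over their backs; the gripper's body (76 mm by 85 mm) begins 54 mm behind the grasp point. The pads swing forward as they close: fully open they stand 13 mm farther back than shut.
Start: joints at [1.049, 0.628, 0.038, 1.517, -0.027, 0.996, -0.02], TCP at [286.139, -583.644, 404.713] pointing down, gripper open.
Joint ranges: [-3.06, 3.06], [-0.37, 2.12], [-1.25, 1.32], [0.18, 2.47], [-1.1, 4.24], [0.23, 1.98], [-2.94, 2.94]. Speed limits (rad/s): [2.57, 2.57, 3.14, 3.14, 3.14, 3.14, 3.14].

## Interface

Orientations are given as [roll, pitch, yaw] about the fixed x, y, z axes, in that order (R = Rz(yaw) Ry(pitch) Rx(roll)).
In Python, from cell import * gives the robot as it stands. The module is installed in compiled form; this text tells all that it offers.
- The arm moves only by the shell command python3 -m jog 'ROWS'. ROWS is JSON, one flat list of numbers, 5 for each row, row after row: the shift along the tool's x, y, z in mm, then the turn about the tool's z in degrees, then the finger opening in mm, from 0 to 85.4. A call has 1 to 20 rows; each row is the pose to reach, as a shift and turn from the pose commanded when the call began, along the tool's axes at that moment; what a row does not reach only later rows make up. A row lasts 1/12 s, in which the tool goes at most 41.7 mm and 7.16 degrees, less where a joint would pass 70% of its speed; a pose out of reach is approached as far as the arm can. A call with a gripper value outside its range is refused whole. The fingers move at their own pace and stop on an object; the grip force is fixed at half the most. Time passes only in rows, so rows that repeat a pose let the fingers close. It gives the time, the measured TCP pose, the force and the opening at its end, in the units of the state.
- read_state(): the state, without advancing time (a new reading comes with each control period).
- get_image(name): name is "scene" or "top"; returns (picture, depth): 384x512x3 uint8, blue, green, red; 384x512 float32, mm along the optical axis (not along the pixel's ray), 0 where there is no reading.
- camera_params(name): a dict with "K" (3x3 intrinsics, pixels), "dist_coeffs" ([k1, k2, p1, p2, k3] as OpenCV has them; the pictures are not rectified), "T" (4x4, takes a point from camera to world coordinates). Camera axes: x right, y up, looking along -z (the intrinsics and any distortion apply to the point x, -y, -z); pixel columns grow to the right and rows downward; lengths in mm; the calibration is good to about 2 mm. A picture is of the moment at which its call begins. camera_params takes no time and is no camera call.
- finish_job(): hands the job in, once; it reports no verdict.
The state is a dict: "clock": time; "qpos": joint angles; "qd": joint speeds; "tau": joint torques, N m; "eef_pos": TCP position; "tool_rot": TCP orientation; "force": force on the tool from outside, world axes, zero at the start; "torque": the same for the moment, N m; "width": finger opening in mm.
Only numpy, scipy, OpenCV 4.12 (cv2) and the standard library are available. Lean on these libraries where they do the work, as an engineer would, in place of code of your own. Each camera call takes 0.05 s, during which the arm holds its last target.

## Working session

There is one attempt and no reset: what is moved stays moved. The work goes in short steps, Python scripts to look and compute and a shell command to move; the robot and the scene stay as the last step left them, time stands still between calls to the robot, and variables do not carry over. Pictures are saved under pics/ and viewed, and the job is handed in when it is done.

```bash
mkdir -p pics; python3 - <<'E'
from cell import *
import cv2
s=read_state();print(s['clock'],s['eef_pos'],s['tool_rot'],s['width'])
for n in("top","scene"):
    im,d=get_image(n);cv2.imwrite(f'pics/{n}0.png',im);p=camera_params(n);print(n,p['K'],p['dist_coeffs'],p['T'])
    import numpy as np;np.savez(f'{n}0.npz',im=im,d=d)
E
```

```text
0.0 [ 285.99390548 -583.36682726  403.77023059] [-3.13966232e+00  6.21012010e-05  4.55795149e-01] 85.44228957968264
top [[404.66917428   0.         258.83624068]
 [  0.         404.66917428 187.37514367]
 [  0.           0.           1.        ]] [0.04321081 0.         0.         0.         0.        ] [[-6.50491299e-03  9.91172463e-01 -1.32419160e-01  4.68689475e+02]
 [-9.99978449e-01 -6.33014441e-03  1.74074491e-03 -2.12780631e+01]
 [ 8.87146011e-04  1.32427630e-01  9.91192280e-01  8.90532876e+02]
 [ 0.00000000e+00  0.00000000e+00  0.00000000e+00  1.00000000e+00]]
scene [[357.62376887   0.         255.51067404]
 [  0.         357.62376887 191.82681181]
 [  0.           0.           1.        ]] [-0.03975697  0.          0.          0.          0.        ] [[-6.20422414e-01  5.33782524e-01 -5.74588761e-01  9.25707640e+01]
 [-7.83964082e-01 -4.01715042e-01  4.73313155e-01  3.69522717e+02]
 [ 2.18253424e-02  7.44111041e-01  6.67699343e-01  6.24135245e+02]
 [ 0.00000000e+00  0.00000000e+00  0.00000000e+00  1.00000000e+00]]
```

View pics/top0.png

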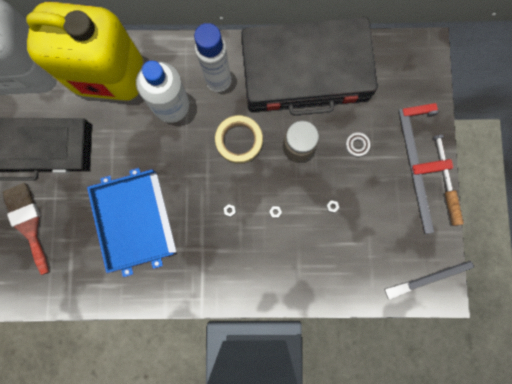

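View pics/scene0.png

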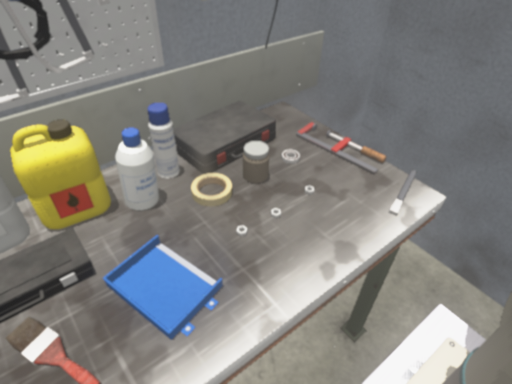

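The top view shows nuts at about (229,210), (275,211) and (333,206). The pan is on the left with its white lip at about x 155-172 and its mouth facing right. The tape is at (239,139), the jar at (302,138) and the bearing at (358,144).

```bash
cat > h.py <<'E'
import numpy as np,cv2
from cell import *
def ray(n,px,z):
    p=camera_params(n);T=np.array(p['T']);px=np.array(px,float).reshape(-1,1,2)
    u=cv2.undistortPoints(px,np.array(p['K']),np.array(p['dist_coeffs'])).reshape(-1,2)
    d=np.c_[u[:,0],-u[:,1],-np.ones(len(u))]@T[:3,:3].T
    o=T[:3,3];return o+d*((z-o[2])/d[:,2])[:,None]
def nuts(n,im,z=12,roi=None):
    m=(im.min(2)>190).astype(np.uint8)*255
    c,_=cv2.findContours(m,cv2.RETR_EXTERNAL,cv2.CHAIN_APPROX_NONE)
    out=[]
    for k in c:
        if 20<cv2.contourArea(k)<700:
            (x,y),r=cv2.minEnclosingCircle(k);w=ray(n,[x,y],z)[0]
            out.append((round(x,1),round(y,1),round(cv2.contourArea(k)),w[:2].round(1)))
    return out
E
python3 - <<'E'
from h import *
for n in("top","scene"):
    im=np.load(n+'0.npz')['im']
    for o in nuts(n,im):print(n,*o)
    hsv=cv2.cvtColor(im,cv2.COLOR_BGR2HSV)
    m=cv2.inRange(hsv,(100,120,60),(125,255,255));c,_=cv2.findContours(m,0,2)
    k=max(c,key=cv2.contourArea);print('pan',cv2.boxPoints(cv2.minAreaRect(k)).round(1).tolist())
im=np.load('top0.npz')['im'];cv2.imwrite('pics/crop.png',cv2.resize(im[100:290,75:395],None,fx=2.5,fy=2.5,interpolation=cv2.INTER_CUBIC))
E
```

```text
top 34.4 314.0 550 [324.9 443.1]
top 275.0 211.5 78 [533.  -57.6]
top 229.0 209.8 80 [537.4  42.3]
top 22.0 215.0 308 [529.7 484. ]
top 332.6 205.8 75 [ 544.5 -183. ]
top 164.0 213.0 408 [531.4 183. ]
top 448.0 179.5 42 [ 600.7 -434.7]
top 441.0 148.5 40 [ 669.8 -424.1]
top 357.9 143.8 21 [ 682.1 -243. ]
top 301.9 136.0 588 [ 700.8 -119.5]
top 155.0 79.5 378 [833.2 209.9]
pan [[83.80000305175781, 180.60000610351562], [151.60000610351562, 164.1999969482422], [175.60000610351562, 263.79998779296875], [107.80000305175781, 280.1000061035156]]
scene 39.5 344.0 490 [534.5 482.9]
scene 186.0 264.0 278 [529.8 191.6]
scene 241.4 229.3 47 [537.9  41.3]
scene 275.5 211.5 40 [534.3 -58.8]
scene 256.0 148.0 200 [ 771.4 -186.6]
scene 132.2 153.4 550 [964.2 117.5]
scene 159.0 125.0 42 [1058.9  -15.9]
scene 9.0 98.5 62 [1551.7  334.5]
scene 72.0 61.5 62 [1755.5   46. ]
pan [[101.4000015258789, 280.1000061035156], [150.60000610351562, 221.10000610351562], [229.60000610351562, 287.0], [180.5, 346.0]]
```

View pics/crop.png

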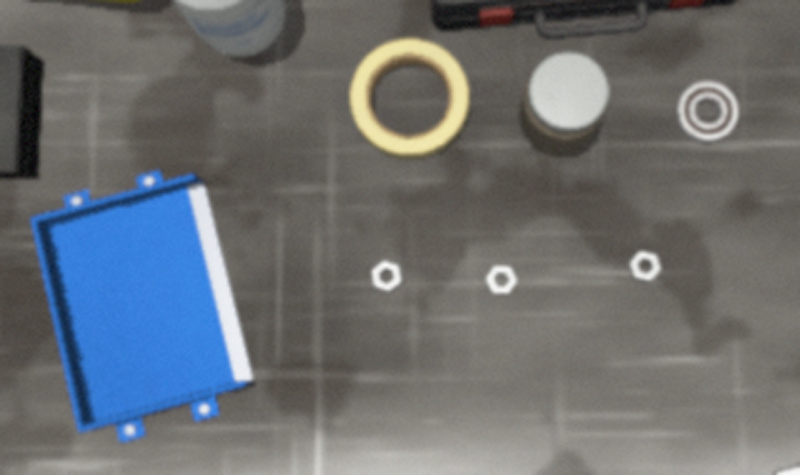

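```bash
python3 - <<'E'
from h import *
m=ray('top',[[157.0,174.0],[176.2,252.4]],0);print('mouth',m.round(1))
r=ray('top',[[88.5,188.5],[108,271]],28);print('rear',r.round(1))
c=m.mean(0);e=m[0]-m[1];w=np.linalg.norm(e);e/=w;d=np.array([-e[1],e[0]]);print(c,w,'d',d,'yaw',np.degrees(np.arctan2(d[1],d[0])))
print('rear mid', r.mean(0), 'depth',(r.mean(0)-c)[:2]@d,(r.mean(0)-c)[:2]@e[:2])
for p in [(537.5,42),(533.5,-58),(544.5,-183)]:
    v=np.array(p)-c[:2];print(p,'pan x',v@e[:2],'pan y',v@d)
E
```

```text
mouth [[619.1 203.4   0. ]
 [446.6 157.2   0. ]]
rear [[583.8 340.5  28. ]
 [410.7 291.5  28. ]]
[532.87766386 180.26425761   0.        ] 178.5489331037267 d [-0.25889588  0.96590524] yaw 105.00455753089767
rear mid [497.28444657 316.00957822  28.        ] depth 140.33205313832968 0.7642290023370198
(537.5, 42) pan x -31.33130766354426 pan y -134.7468741191797
(533.5, -58) pan x -61.084516387573316 pan y -230.30181418312597
(544.5, -183) pan x -82.8215435205797 pan y -353.88782330802223
```

```bash
python3 -m jog '[482,-413,120,-63.9,12, 482,-413,120,-63.9,12, 482,-413,120,-63.9,12, 482,-413,120,-63.9,12, 482,-413,120,-63.9,12, 482,-413,120,-63.9,12, 482,-413,120,-63.9,12, 482,-413,120,-63.9,12, 482,-413,120,-63.9,12, 482,-413,120,-63.9,12, 482,-413,120,-63.9,12, 482,-413,120,-63.9,12, 482,-413,120,-63.9,12, 482,-413,120,-63.9,12, 482,-413,120,-63.9,12, 482,-413,120,-63.9,12, 482,-413,120,-63.9,12, 482,-413,120,-63.9,12, 482,-413,120,-63.9,12, 482,-413,120,-63.9,12]'
```

```text
clock: 1.77
eef_pos: [536.7, -2.4, 284.7]
tool_rot: [-3.141, 0.001, 1.569]
force: [-0.7, -1.1, 0.4]
width: 12.1
```

```bash
python3 -m jog '[0,0,40,0,12, 0,0,75,0,12, 0,0,92,0,12, 0,0,92,0,12, 0,0,92,0,12]'; python3 - <<'E'
from h import *
for n in("top","scene"):
    im,d=get_image(n)
    c=im[100:290,180:400] if n=="top" else im[120:320,150:350]
    cv2.imwrite(f'pics/{n}1.png',cv2.resize(c,None,fx=3,fy=3))
E
```

```text
clock: 2.18
eef_pos: [536.7, -2.0, 192.5]
tool_rot: [-3.14, 0.001, 1.569]
force: [0.6, -0.8, -0.5]
width: 11.7
```

View pics/scene1.png

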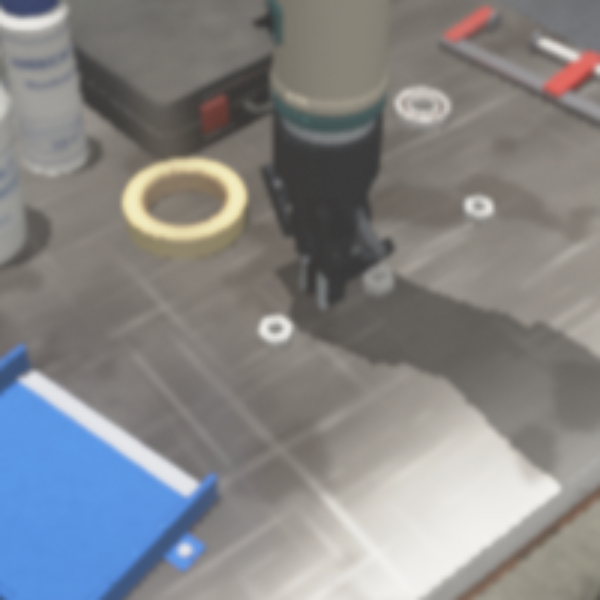

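View pics/top1.png

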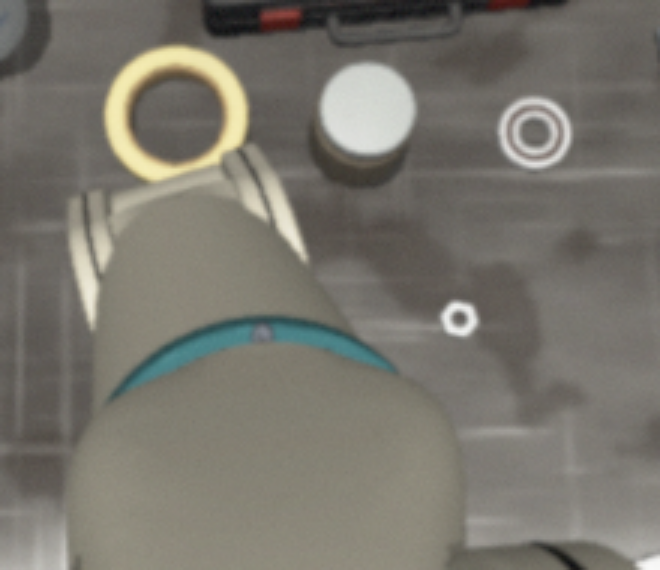

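The scene view shows the two fingertips just above the bench at crop (322,308), behind nut 1 at (275,328). Nut 2 is behind them, clear, at (378,280). I'll go down in small steps and watch the force.

```bash
python3 -m jog '[0,0,4,0,12, 0,0,7,0,12, 0,0,7,0,12]'; python3 -m jog '[0,0,3,0,12, 0,0,6,0,12, 0,0,6,0,12]'; python3 - <<'E'
from h import *
im,d=get_image("scene");cv2.imwrite('pics/s2.png',cv2.resize(im[170:260,200:320],None,fx=6,fy=6,interpolation=cv2.INTER_CUBIC))
E
```

```text
clock: 2.53
eef_pos: [537.3, -0.8, 186.1]
tool_rot: [3.141, 0.0, 1.571]
force: [0.3, 0.5, 0.0]
width: 12.1
clock: 2.78
eef_pos: [537.0, -0.6, 179.3]
tool_rot: [-3.141, 0.0, 1.571]
force: [-0.5, 0.9, -0.1]
width: 12.3
```

View pics/s2.png

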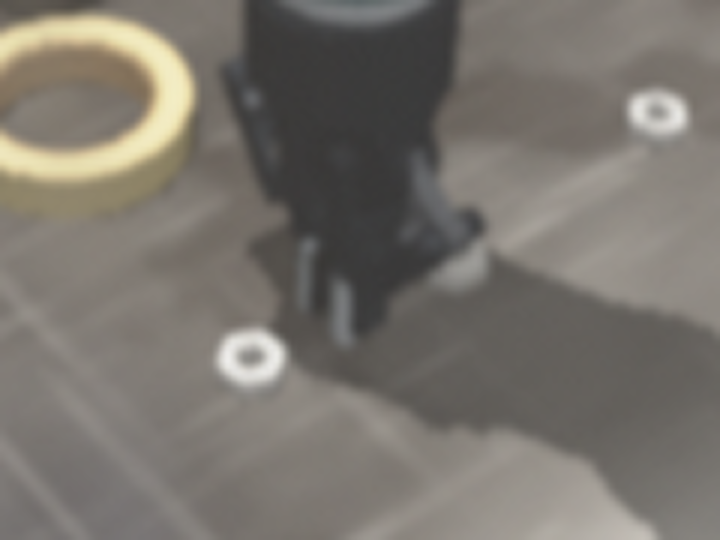

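The tips are free at about z 6 (no force), behind nut 1 and lined up with it. Now the push.

```bash
python3 -m jog '[8,0,0,0,12, 16,0,0,0,12, 24,0,0,0,12, 32,0,0,0,12, 40,0,0,0,12, 48,0,0,0,12, 57,0,0,0,12, 66,0,0,0,12, 75,0,0,0,12, 84,0,0,0,12, 93,0,0,0,12, 102,0,0,0,12, 111,0,0,0,12, 119,0,0,0,12, 126,0,0,0,12, 132,0,0,0,12, 136,0,0,0,12, 139,0,0,0,12, 140,0,0,0,12]'; python3 - <<'E'
from h import *
im,d=get_image("scene");cv2.imwrite('pics/s3.png',cv2.resize(im[190:340,130:290],None,fx=4,fy=4,interpolation=cv2.INTER_CUBIC))
E
```

```text
clock: 4.42
eef_pos: [537.1, 139.8, 179.7]
tool_rot: [3.142, -0.0, 1.571]
force: [-0.3, -1.1, 0.0]
width: 12.4
```

View pics/s3.png

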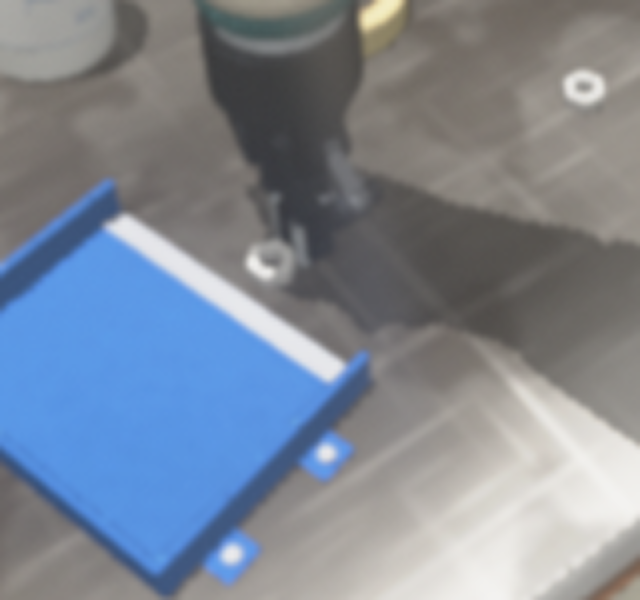

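Nut 1 is at crop (270,262), pressed centrally against the fingers just outside the lip. I'll keep pushing.

```bash
python3 -m jog '[5,0,0,0,12, 12,0,0,0,12, 20,0,0,0,12, 28,0,0,0,12, 36,0,0,0,12, 44,0,0,0,12, 52,0,0,0,12, 60,0,0,0,12, 68,0,0,0,12, 76,0,0,0,12, 84,0,0,0,12, 92,0,0,0,12, 99,0,0,0,12, 106,0,0,0,12, 112,0,0,0,12, 117,0,0,0,12, 120,0,0,0,12, 120,0,0,0,12]'; python3 - <<'E'
from h import *
im,d=get_image("scene");cv2.imwrite('pics/s4.png',cv2.resize(im[190:350,90:290],None,fx=3.5,fy=3.5,interpolation=cv2.INTER_CUBIC))
E
```

```text
clock: 5.97
eef_pos: [537.0, 260.3, 179.7]
tool_rot: [3.141, -0.001, 1.572]
force: [0.1, 0.3, 0.0]
width: 12.1
```

View pics/s4.png

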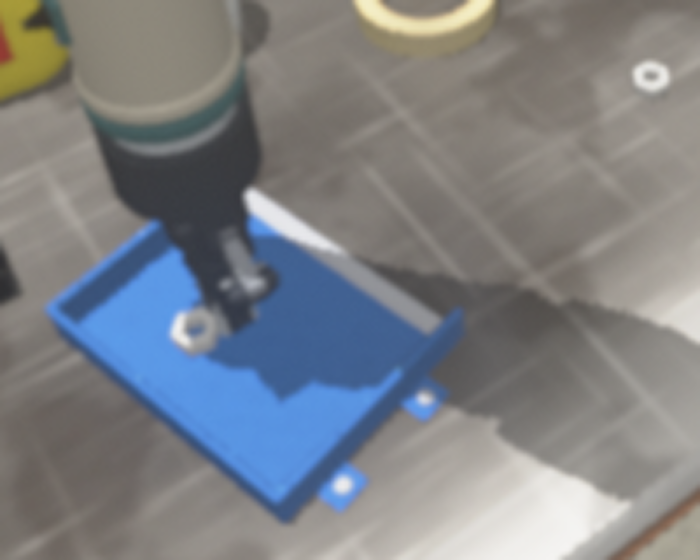

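Nut 1 is deep in the pan at crop (193,330). Next: lift, go back behind nut 2 and turn 10°.

```bash
python3 -m jog '[-8,0,0,0,12, -12,0,-35,0,12, -20,0,-60,0,12, -60,1,-60,-5,12, -100,2,-60,-10,12, -140,4,-60,-10,12, -180,4,-60,-10,12, -220,4,-60,-10,12, -260,4,-60,-10,12, -300,4,-60,-10,12, -335,4,-60,-10,12, -355,4,-60,-10,12, -360,4,-60,-10,12, -360,4,-40,-10,12, -360,4,-15,-10,12, -360,4,-4,-10,12, -360,4,0,-10,12, -360,4,0,-10,12]'; python3 - <<'E'
from h import *
im,d=get_image("scene");cv2.imwrite('pics/s5.png',cv2.resize(im[150:350,90:350],None,fx=3,fy=2.9,interpolation=cv2.INTER_CUBIC))
for o in nuts("scene",im):print(*o)
E
```

```text
clock: 7.52
eef_pos: [540.7, -99.9, 178.9]
tool_rot: [-3.139, -0.001, 1.747]
force: [-0.4, -0.2, 0.7]
width: 11.9
175.0 355.5 20 [374.8 303.8]
39.5 344.0 508 [534.5 482.9]
145.0 282.5 90 [539.7 279.6]
186.5 263.5 308 [530.2 190.1]
275.5 211.5 46 [534.3 -58.8]
355.0 144.5 20 [ 606.2 -441.5]
256.0 148.0 219 [ 771.4 -186.6]
132.7 154.3 589 [959.5 118.2]
159.5 125.0 58 [1057.9  -17.2]
9.0 98.0 70 [1555.9  333.8]
49.0 89.5 29 [1536.7  198.4]
72.0 62.0 80 [1749.9   47.7]
```

View pics/s5.png

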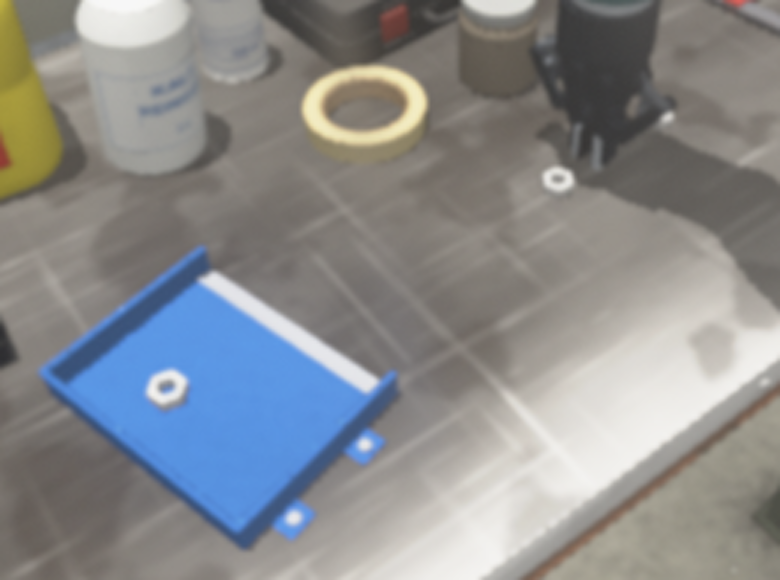

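Nut 1 rests in the pan at about (540,280), and the gripper is behind nut 2. I'll push nut 2.

```bash
python3 -m jog '[8,0,0,0,12, 16,0,0,0,12, 24,0,0,0,12, 33,0,0,0,12, 42,0,0,0,12, 52,0,0,0,12, 62,0,0,0,12, 72,0,0,0,12, 82,0,0,0,12, 92,0,0,0,12, 102,0,0,0,12, 112,0,0,0,12, 122,0,0,0,12, 132,0,0,0,12, 142,0,0,0,12, 151,0,0,0,12, 159,0,0,0,12, 165,0,0,0,12, 169,0,0,0,12, 170,0,0,0,12]'; python3 - <<'E'
from h import *
im,d=get_image("scene");cv2.imwrite('pics/s6.png',cv2.resize(im[150:350,90:350],None,fx=3,fy=2.9,interpolation=cv2.INTER_CUBIC))
E
```

```text
clock: 9.23
eef_pos: [511.5, 67.7, 179.7]
tool_rot: [3.141, -0.0, 1.747]
force: [0.2, -0.8, -0.7]
width: 11.9
```

View pics/s6.png

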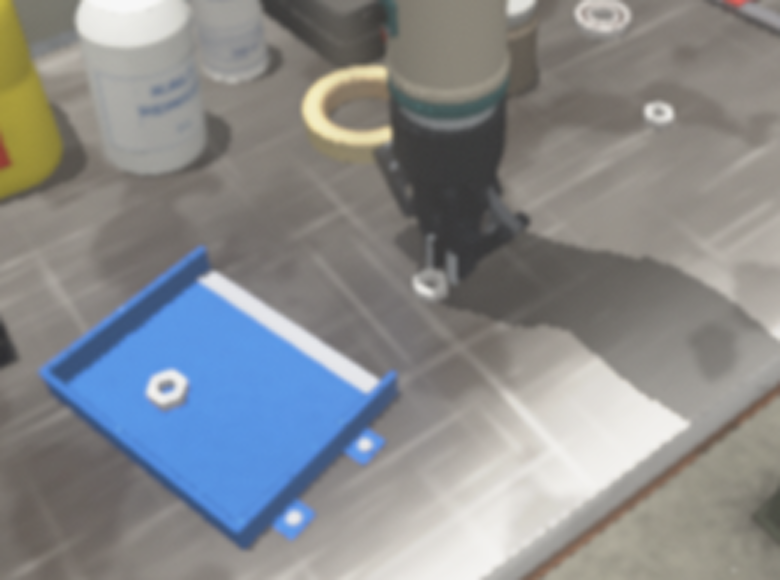

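Nut 2 is at crop (432,284), held centrally. I'll push another 152 mm.

```bash
python3 -m jog '[5,0,0,0,12, 12,0,0,0,12, 20,0,0,0,12, 29,0,0,0,12, 38,0,0,0,12, 47,0,0,0,12, 56,0,0,0,12, 65,0,0,0,12, 74,0,0,0,12, 83,0,0,0,12, 92,0,0,0,12, 101,0,0,0,12, 110,0,0,0,12, 119,0,0,0,12, 128,0,0,0,12, 136,0,0,0,12, 143,0,0,0,12, 148,0,0,0,12, 152,0,0,0,12, 152,0,0,0,12]'; python3 - <<'E'
from h import *
im,d=get_image("scene");cv2.imwrite('pics/s7.png',cv2.resize(im[150:350,90:350],None,fx=3,fy=2.9,interpolation=cv2.INTER_CUBIC))
E
```

```text
clock: 10.95
eef_pos: [485.0, 217.4, 179.7]
tool_rot: [3.141, -0.001, 1.747]
force: [1.0, 0.0, 0.2]
width: 12.2
```

View pics/s7.png

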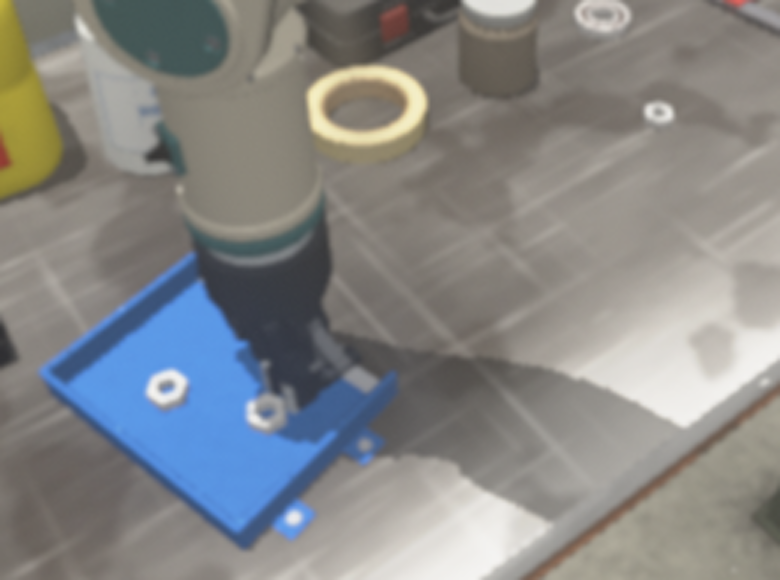

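Nut 2 is in the pan at crop (267,413). Next, behind nut 3.

```bash
python3 -m jog '[-8,0,0,0,12, -12,0,-35,0,12, -30,0,-60,0,12, -70,-3,-60,5,12, -110,-5,-60,10,12, -150,-7,-60,10,12, -190,-9,-60,10,12, -230,-11,-60,10,12, -270,-13,-60,10,12, -310,-15,-60,10,12, -350,-17,-60,10,12, -390,-18,-60,10,12, -425,-19,-60,10,12, -446,-19,-60,10,12, -446,-19,-60,10,12, -446,-19,-40,10,12, -446,-19,-15,10,12, -446,-19,-4,10,12, -446,-19,0,10,12, -446,-19,0,10,12]'; python3 - <<'E'
from h import *
im,d=get_image("scene");cv2.imwrite('pics/s8.png',cv2.resize(im[130:350,90:360],None,fx=2.7,fy=2.7,interpolation=cv2.INTER_CUBIC))
for n in("scene","top"):
  im,d=get_image(n)
  for o in nuts(n,im):
    if abs(o[3][0]-530)<60:print(*o)
E
```

```text
clock: 12.67
eef_pos: [543.3, -225.8, 178.8]
tool_rot: [-3.139, -0.001, 1.571]
force: [0.1, 0.2, -0.4]
width: 11.9
39.5 344.0 508 [534.5 482.9]
178.5 291.0 93 [482.3 236.1]
145.0 282.5 90 [539.7 279.6]
186.5 263.5 314 [530.2 190.1]
137.5 237.0 82 [480.3 238.1]
118.0 211.0 79 [536.5 281.9]
21.8 214.8 318 [530.1 484.4]
332.5 206.0 80 [ 544.2 -182.7]
164.0 213.0 420 [531.4 183. ]
```

View pics/s8.png

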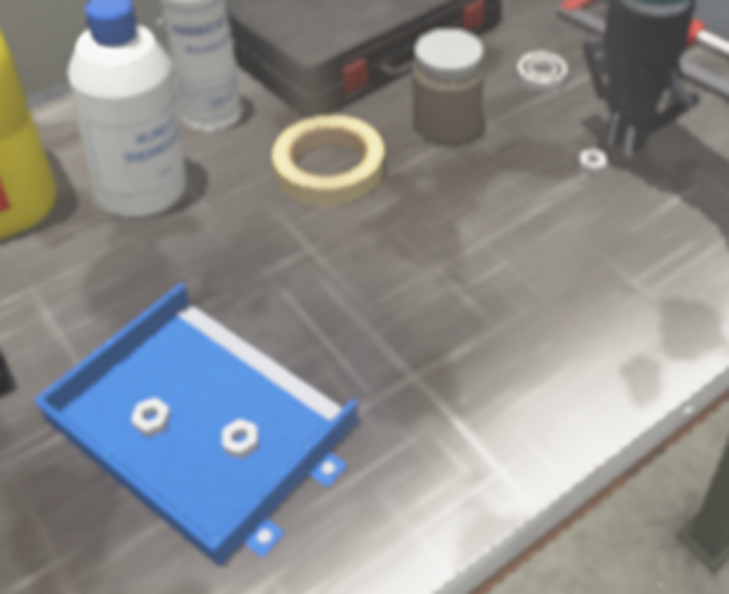

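Nuts 1 and 2 lie in the pan at about (538,281) and (481,237). Now nut 3.

```bash
python3 -m jog '[8,0,0,0,12, 16,0,0,0,12, 24,0,0,0,12, 33,0,0,0,12, 42,0,0,0,12, 52,0,0,0,12, 62,0,0,0,12, 72,0,0,0,12, 82,0,0,0,12, 92,0,0,0,12, 102,0,0,0,12, 112,0,0,0,12, 122,0,0,0,12, 132,0,0,0,12, 142,0,0,0,12, 151,0,0,0,12, 159,0,0,0,12, 165,0,0,0,12, 169,0,0,0,12, 170,0,0,0,12]'; python3 - <<'E'
from h import *
im,d=get_image("scene");cv2.imwrite('pics/s9.png',cv2.resize(im[130:350,90:360],None,fx=2.7,fy=2.7,interpolation=cv2.INTER_CUBIC))
E
```

```text
clock: 14.48
eef_pos: [544.0, -55.2, 179.7]
tool_rot: [3.142, -0.0, 1.572]
force: [0.2, -0.0, 1.4]
width: 12.1
```

View pics/s9.png

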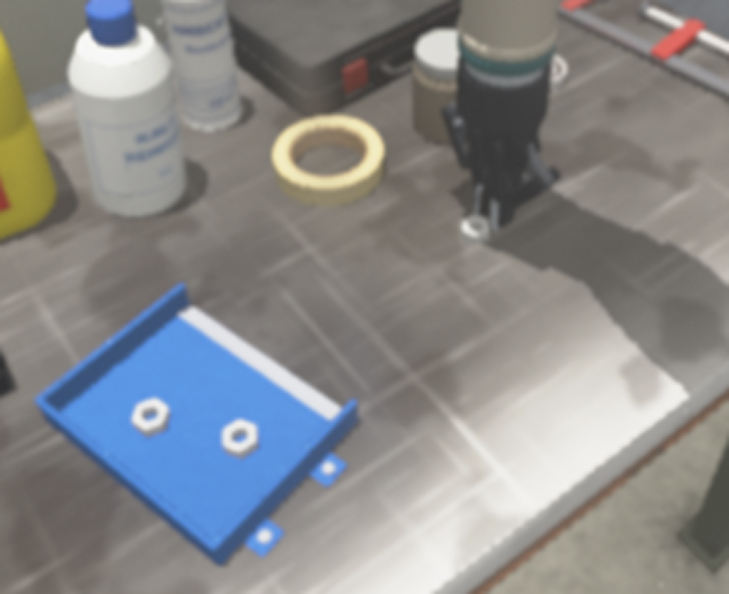

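Nut 3 is at crop (475,228), held by both fingers. I'll continue.

```bash
python3 -m jog '[5,0,0,0,12, 12,0,0,0,12, 21,0,0,0,12, 31,0,0,0,12, 41,0,0,0,12, 51,0,0,0,12, 61,0,0,0,12, 71,0,0,0,12, 81,0,0,0,12, 91,0,0,0,12, 101,0,0,0,12, 111,0,0,0,12, 121,0,0,0,12, 131,0,0,0,12, 141,0,0,0,12, 150,0,0,0,12, 158,0,0,0,12, 165,0,0,0,12, 169,0,0,0,12, 170,0,0,0,12]'; python3 - <<'E'
from h import *
im,d=get_image("scene");cv2.imwrite('pics/s10.png',cv2.resize(im[130:350,90:360],None,fx=2.7,fy=2.7,interpolation=cv2.INTER_CUBIC))
E
```

```text
clock: 16.2
eef_pos: [543.9, 115.0, 179.7]
tool_rot: [3.141, -0.0, 1.572]
force: [0.1, -0.3, -0.6]
width: 11.7
```

View pics/s10.png

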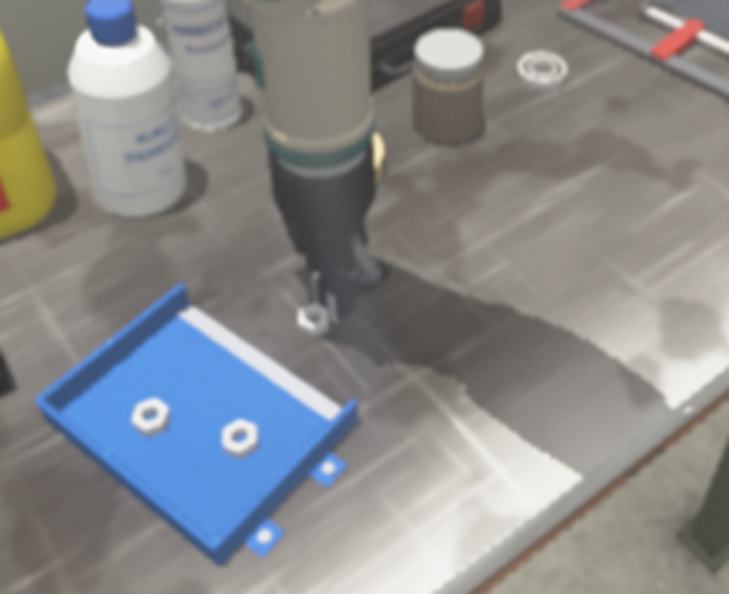

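Nut 3 is centred at crop (313,318), just before the lip. Last push, then back off and lift.

```bash
python3 -m jog '[5,0,0,0,12, 12,0,0,0,12, 20,0,0,0,12, 28,0,0,0,12, 36,0,0,0,12, 44,0,0,0,12, 52,0,0,0,12, 60,0,0,0,12, 68,0,0,0,12, 76,0,0,0,12, 84,0,0,0,12, 91,0,0,0,12, 96,0,0,0,12, 99,0,0,0,12, 100,0,0,0,12, 96,0,0,0,12, 88,0,0,0,12, 80,0,-35,0,12, 60,0,-70,0,12, 25,0,-75,0,12]'; python3 -m jog '[-40,0,-40,0,12, -80,0,-60,0,12, -120,0,-60,0,12, -160,0,-60,0,12, -200,0,-60,0,12, -240,0,-60,0,12, -280,0,-60,0,12, -300,0,-60,0,12, -300,0,-60,0,12]'; python3 - <<'E'
from h import *
for n in("scene","top"):
  im,d=get_image(n);cv2.imwrite(f'pics/{n}11.png',im[100:350,60:400] if n=="scene" else im[90:300,60:400])
  for o in nuts(n,im,14):
    if abs(o[3][0]-530)<60:
      v=o[3]-[532.9,180.3];print(n,*o,'pan',v@[.966,.259],v@[-.259,.966])
a=np.load('top0.npz')['im'].astype(int);dd=abs(a-im).max(2)
for nm,(x,y) in dict(tape=(239,139),jar=(302,138),bearing=(358,144)).items():print(nm,'max diff',(dd[y-28:y+28,x-28:x+28]>60).sum())
E
```

```text
clock: 17.92
eef_pos: [545.5, 141.4, 259.2]
tool_rot: [3.133, -0.005, 1.576]
force: [1.8, 0.9, 0.5]
width: 12.3
clock: 18.67
eef_pos: [541.9, -170.8, 314.6]
tool_rot: [-3.141, 0.006, 1.558]
force: [-0.6, -0.2, -1.0]
width: 11.8
scene 39.5 344.0 508 [533.  482.5] pan 78.36640000000003 291.8993
scene 178.5 291.0 93 [481.  236.6] pan -35.55369999999998 67.82789999999997
scene 145.0 282.5 90 [538.2 279.9] pan 30.916200000000057 94.84089999999995
scene 164.5 269.5 80 [542.9 234.3] pan 23.646 49.574
scene 186.5 263.5 314 [528.8 190.7] pan -1.2670000000000274 11.108299999999984
top 137.5 237.0 80 [480.3 237.5] pan -35.996799999999965 68.87859999999998
top 117.9 211.3 76 [535.7 281.4] pan 28.889700000000058 96.93739999999994
top 21.8 214.9 316 [529.8 483.2] pan 75.45649999999998 293.4043
top 140.1 207.6 74 [543.2 234.2] pan 23.90990000000006 49.39969999999996
top 164.0 213.0 416 [531.2 182.5] pan -1.0723999999999372 2.5654999999999712
tape max diff 0
jar max diff 0
bearing max diff 927
```

View pics/top11.png

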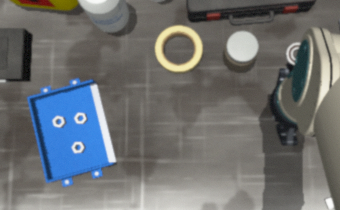

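View pics/scene11.png

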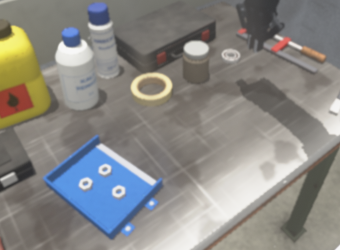

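All three nuts lie flat in the pan, at pan y of about 97, 69 and 49, well past the lip at 14. The arm partly hides the bearing in the top view, so I'll check it in the scene view and then hand in.

```bash
python3 - <<'E'
from h import *
im,d=get_image("scene");a=np.load('scene0.npz')['im'].astype(int);dd=abs(a-im).max(2)
for nm,(x,y,r) in dict(tape=(211,187,22),jar=(256,160,20),bearing=(290,155,10)).items():print(nm,(dd[y-r:y+r,x-r:x+r]>50).sum())
for o in nuts("scene",im,14):
    if 450<o[3][0]<570: print(*o)
print(read_state()['clock'],np.abs(read_state()['qd']).max());finish_job()
E
```

```text
tape 0
jar 0
bearing 0
39.5 344.0 508 [533.  482.5]
178.5 291.0 93 [481.  236.6]
145.0 282.5 92 [538.2 279.9]
164.5 269.5 80 [542.9 234.3]
186.5 263.5 316 [528.8 190.7]
18.8167 0.03717667729628627
the job is handed in; nothing more can be done
```

All three nuts are in the catch pan. I slid them in one at a time with the two fingertips held about 12 mm apart, at about 120 mm/s, and handed the job in at 18.8 s.

- **Nuts:** both cameras agree to about 2 mm on where they lie. In pan coordinates (x, y) they are at about (30, 96), (-36, 68) and (24, 49). The lip ends at y = 14 and the walls are at x ±90, so all three lie flat and wholly inside.
- **Bystanders:** the tape, jar and bearing look the same before and after in the scene view. The top view agrees for the tape and jar. It differed at the bearing because the arm was partly hiding it, so only the scene view confirms the bearing.
- **Forces:** no reading I took at the end of a move was above about 2 N. At hand-in the gripper was raised and well away from the nuts.

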